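# Close a swing clamp on a briar pipe block

### The arm

A 6-joint arm with a two-finger parallel gripper is mounted at the origin on the work surface. World frame = base frame: x ahead of the robot, y to its left, z up, the work surface at z = 0. Lengths are in m, angles in degrees, forces in N, time in s.
With the tool pointing down it reaches from about 0.4 to 0.825 m from the base axis. Payload 7 kg.
Tool frame: the origin (TCP) lies midway between the tips of the shut fingers; the grasp point (between the pads) lies 19 mm behind it; z points along the fingers, y is the line along which they close (so a half turn about z gives the same grasp; the last joint's range is limited). The gripper opens to 88 mm and grips with 3 to 60 N. Pads are 19 mm wide; open, the fingers measure 130 mm over their backs; the gripper's body (78 mm by 193 mm) begins 47 mm behind the grasp point.
Start: joints at [-48.696, 20.546, 0.682, 0, -70.136, -16.507], TCP at [0.283, -0.613, 0.188] pointing down, gripper open.
Joint ranges: [-176.03, 176.03], [-82.01, 121.73], [-58.28, 71.71], [-173.87, 95.51], [-174.79, -0.11], [-173.66, 173.66]. Speed limits (degrees/s): [136.94, 136.94, 172.46, 180, 180, 180].

### API

Orientations are given as [roll, pitch, yaw] about the fixed x, y, z axes, in that order (R = Rz(yaw) Ry(pitch) Rx(roll)).
In Python, from plant import r, eyes, workorder gives the robot as it stands.
- The arm moves only by the tool step_arm, never from a script. Its argument "plan" is a list of rows, each a list of 5 numbers: the shift along the tool's x, y, z each as a share of 25 cm, from -1 to 1, then the turn about the tool's z as a share of 60 degrees, from -1 to 1, then the finger opening in mm, from 0 to 87.6. In form: [[x, y, z, turn, jaw], ...]. A call has 1 to 12 rows; each row is the pose to reach, as a shift and turn from the pose commanded when the call began, along the tool's axes at that moment; what a row does not reach only later rows make up. A row lasts 1/12 s, in which the tool goes at most 41.7 mm and 7.16 degrees, less where a joint would pass 70% of its speed; a pose out of reach is approached as far as the arm can. A call with a number of a shift or a turn outside -1 to 1 is refused whole. A call with a gripper value outside its range is refused whole. The fingers move at their own pace and stop on an object; "newtons" is the grip in N (left out, the last holds). Time passes only in rows, so rows that repeat a pose let the fingers close. It gives the time, the measured TCP pose, the force, the opening and the grip force at its end, in the units of the state.
- r.get_state(): the state, without advancing time (a new reading comes with each control period).
- eyes.capture(name): name is "scene" or "top" or "wrist"; returns the picture (480x640x3 uint8, red, green, blue); there is no depth.
- eyes.camera_model(name): a dict with "fov_y" (degrees; the focal length in pixels is half the picture's height over the tangent of half this angle, whatever the lens; pixels are square), "cx", "cy" (the principal point, pixels), "k1" (the pictures are not rectified: a ray, as slopes to the right and down, at radius r is drawn at 1 + k1 r^2 times it, then the intrinsics apply), "world_to_cam" (4x4, takes a point from world to camera coordinates); the wrist camera has in their place "hand_eye" (4x4, takes a point from camera to tool coordinates, whose origin is the TCP and whose axes are the flange's). Camera axes: x right, y up, looking along -z (the intrinsics and any distortion apply to the point x, -y, -z); pixel columns grow to the right and rows downward; lengths in m; the calibration is good to about 2 mm. A picture is of the moment at which its call begins: read the wrist's pose just before it. camera_model takes no time and is no camera call.
- workorder.close_job(): hands the job in; it is judged then, once.
The state is a dict: "time_s": time; "joints": joint angles; "qd": joint speeds; "joint_torque": joint torques, N m; "tcp_pos": TCP position; "eef_rot": TCP orientation; "contact_force": force on the tool from outside, world axes, zero at the start; "moment": the same for the moment, N m; "gripper_width": finger opening in m; "gripper_force": force on a finger pad.
Only numpy, scipy, OpenCV 4.12 (cv2) and the standard library are available. Lean on these libraries where they do the work, as an engineer would, in place of code of your own. Each camera call takes 0.05 s, during which the arm holds its last target. There are 200 camera calls.

### The job

Stand the briar block, drilled end up, in the nest of the open swing clamp, between the two low rails, and let go. Then swing the clamp bar in (the yellow free end is the place to push) until its nose has slid the block onto the sprung pad and pressed that pad back by about 3 mm from where the block first met it; do not drive the pad to the end of its spring. Leave the block clamped like that, and do not disturb the pipes, the wax tin or the sanding block.

Things in the scene. Friction and masses are not known exactly. Their poses are not given: they have to be found in the camera images.
- jig: fixed swing clamp: plywood plate 215 (x) x 275 (y) x 12 mm thick. Origin at bench height on the nest's centre line; plate spans x -30..185, y -170..105 mm. +x = clamping direction (nose to pad). Two aluminium rails along x (x 26..100 mm), tops 24 mm over the bench, inner faces at y = +-25 mm: the block stands between them with 3 mm to spare each side. Other place and yaw each time
- nest (a point): point on the plate's upper face (12 mm over the bench), jig (36, 0): with the block's centre above it the block is clear of the pad and of the open bar's nose
- bar (a joint): swing of the clamp bar, rad: 0 = bar along jig +y, positive = open (counter-clockwise from above), starts 0.35 to 0.5, hard stop -0.13; clamped it lies between about 0.06 and -0.1. The hinge is stiff: about 7 N square on the bar at bar_push moves it, it stays where it is left, and holds up to about 14 N on its nose
- bar_pivot (a point): hinge axis of the clamp bar, half-way up the bar (33 mm over the bench), at jig (0, -130) mm. The bar is straight dark wood, 24 mm wide, lower face 16 and top face 50 mm over the bench, and reaches 300 mm past this axis; the yellow patch is 255 to 285 mm from it
- bar_push (a point): where to push: centre of the yellow patch on the bar's outer (-x) side face, 270 mm from the hinge axis, 33 mm over the bench. Site axes are the bar's: +y along the bar to the free end, +x square to the bar in the closing direction
- bar_nose (a point): foremost point of the bar's rubber nose, half-way up: bar (24, 130) mm from the hinge axis (x square to the bar, y along it). The nose is half-round, radius 12 mm, stands out 12 mm from the bar's +x side and meets the middle of the block's face
- head: fixed green housing of the pad, 60 x 74 x 55 mm, origin under its centre, at jig (135, 0, 12) mm, axes as the jig's. A black rubber pad, 42 wide, 40 mm high, middle 38 mm over the bench, stands out of it to -x. Where the pad rests differs each time and is not reported: its face is 50 to 64 mm before this origin (jig x 71..85). Spring 2.5 N per mm, no preload, bottoms at 7 mm
- block_center (a point): centre of the briar block, a loose red-brown wooden block 56 (x) x 44 (y) x 60 mm (z, upright, dark drilled hole in its top), 0.09 to 0.18 kg; half-way up, starts 30 mm over the bench. Grasp it across its 44 mm width (y). In the nest its x axis lies along the jig's x axis, either way round (56 mm does not fit between the rails)
- pipe_a: bystander: finished dark red tobacco pipe, 135 mm long, 45 mm high, origin at its middle on the bench, stem towards its +y
- pipe_b: bystander: finished orange brown pipe, same size
- pipe_c: bystander: finished dark olive pipe, same size
- wax_tin: bystander: yellow tin, 72 mm across, 50 mm high, origin under its centre
- sanding_block: bystander: cork block 100 x 60 x 32 mm, origin under its centre
Not all that is in view belongs to the job. There is more than one size of the part that bears block_center; the job needs the middle-sized.

How it is judged:
By the outcome, as a careful person would: the job done as asked, in the order asked, and still so for the second after the job is handed in, with the robot touching nothing.
It also fails if it takes over 72 s, if anything falls off the work surface, if the arm or the gripper's body presses on something with over 40 N, if the wrist force passes 120 N, or if a joint passes its speed limit or range.

## Working session

There is one attempt and no reset: what is moved stays moved. The work goes in short steps, Python scripts to look and compute and a tool call to move; the robot and the scene stay as the last step left them, time stands still between calls to the robot, and variables do not carry over. Pictures are saved under pics/ and viewed, at most 10 in all, crops included, and the job is handed in when it is done.

Besides the shell and the picture viewer there is one more tool, called after "Emit:" as a command line: name --pt "numbers of a row" for each row, then --argument value for the rest. step_arm: Moves the arm, as the interface text tells. Its arguments: {"type":"object","properties":{"plan":{"type":"array"},"newtons":{"type":"number"}},"required":["plan"]}

```bash
ls; mkdir -p pics; python3 - <<'E'
from plant import r, eyes, workorder
import cv2,numpy as np
for n in("scene","top"):
    cv2.imwrite(f"pics/{n}0.png",eyes.capture(n)[:,:,::-1])
    m=eyes.camera_model(n);print(n,{k:(np.round(v,4).tolist()) for k,v in m.items()})
m=eyes.camera_model("wrist");print({k:(np.round(v,4).tolist()) for k,v in m.items()})
print(r.get_state())
E
```

```text
pics
scene {'fov_y': 53.7774, 'cx': 322.8814, 'cy': 236.4874, 'k1': 0.0342, 'world_to_cam': [[0.6952, 0.7187, -0.015, -0.3608], [-0.4737, 0.4737, 0.7424, 0.2397], [0.5407, -0.509, 0.6697, -1.65], [0.0, 0.0, 0.0, 1.0]]}
top {'fov_y': 48.6269, 'cx': 322.086, 'cy': 237.1916, 'k1': 0.0202, 'world_to_cam': [[0.0245, -0.9997, -0.0082, -0.0671], [0.981, 0.0224, 0.1925, -0.5772], [-0.1923, -0.0128, 0.9813, -0.9969], [0.0, 0.0, 0.0, 1.0]]}
{'fov_y': 58.2904, 'cx': 317.1357, 'cy': 240.812, 'k1': -0.1059, 'hand_eye': [[0.0007, 0.9546, 0.2979, 0.0812], [1.0, -0.0005, -0.0006, -0.0001], [-0.0004, 0.2979, -0.9546, -0.1968], [0.0, 0.0, 0.0, 1.0]]}
{'time_s': 0.1, 'joints': array([-4.86944526e+01,  2.05896286e+01,  6.39805618e-01, -1.68141566e-02,
       -7.01359771e+01, -1.65063523e+01]), 'qd': array([-0.01944484, -0.04760403,  0.12608053,  0.09175826, -0.01406361,
       -0.04105486]), 'joint_torque': array([-9.87998174e-04, -5.84163094e+01,  2.93752384e+01,  7.01548755e+00,
        1.01807347e-02, -2.02551371e-05]), 'tcp_pos': array([ 0.28287841, -0.61232999,  0.18719933]), 'eef_rot': array([ 1.79913245e+02, -9.22406237e-03, -1.55206523e+02]), 'contact_force': array([ 0.6087372 , -0.24878801,  1.15664177]), 'moment': array([ 0.00373432,  0.01343665, -0.04977119]), 'gripper_force': 0.0, 'gripper_width': 0.08760169956327397}
```

View pics/top0.png

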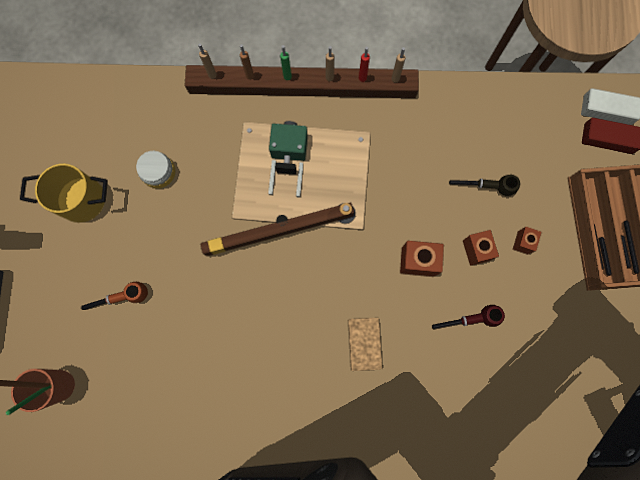

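View pics/scene0.png

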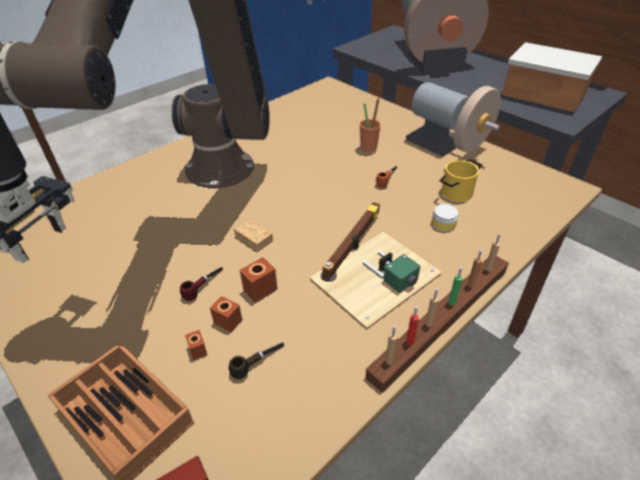

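Three candidate blocks in top view: large (423,258), middle (482,247), small (528,239). The middle one should be 56x44 on top; I'll measure sizes and confirm in a crop.

```bash
cat > h.py <<'E'
from plant import r, eyes, workorder
import cv2, numpy as np
from scipy.spatial.transform import Rotation as R
def K(m):
    f=240/np.tan(np.radians(m["fov_y"]/2)); return np.array([[f,0,m["cx"]],[0,f,m["cy"]],[0,0,1.]])
def pose():
    s=r.get_state(); T=np.eye(4); T[:3,:3]=R.from_euler('xyz',s["eef_rot"],degrees=True).as_matrix(); T[:3,3]=s["tcp_pos"]; return T
def c2w(n,T=None):
    m=eyes.camera_model(n)
    return np.linalg.inv(m["world_to_cam"]) if n!="wrist" else T@np.array(m["hand_eye"])
def cast(n,px,z,T=None):
    m=eyes.camera_model(n); px=np.asarray(px,float).reshape(-1,2)
    k=K(m); d=(px-[m["cx"],m["cy"]])/k[0,0]; u=d.copy()
    for _ in range(20): u=d/(1+m["k1"]*(u**2).sum(1,keepdims=True))
    M=c2w(n,T); v=np.c_[u[:,0],-u[:,1],-np.ones(len(u))]@M[:3,:3].T; o=M[:3,3]
    return (o+v*((z-o[2])/v[:,2])[:,None])[:,:2]
def proj(n,P,T=None):
    m=eyes.camera_model(n);M=np.linalg.inv(c2w(n,T));P=np.asarray(P,float).reshape(-1,3)
    c=P@M[:3,:3].T+M[:3,3]; u=np.c_[c[:,0],-c[:,1]]/-c[:,2:]
    return u*(1+m["k1"]*(u**2).sum(1,keepdims=True))*K(m)[0,0]+[m["cx"],m["cy"]]
def blobs(mask,amin=60):
    cs,_=cv2.findContours(mask.astype(np.uint8),cv2.RETR_EXTERNAL,cv2.CHAIN_APPROX_NONE)
    return [c[:,0] for c in cs if cv2.contourArea(c)>amin]
def rect(pts): return cv2.minAreaRect((np.asarray(pts)*1000).astype(np.float32))
E
python3 - <<'E'
from h import *
im=eyes.capture("top"); hsv=cv2.cvtColor(im,cv2.COLOR_RGB2HSV)
H,S,V=cv2.split(hsv)
for y,x in((258,407),(247,470),(262,470),(238,520),(247,515),(270,425),(150,255),(190,350),(255,500),(128,285),(152,285),(245,215),(182,272),(182,300)): print((x,y),hsv[y,x])
cv2.imwrite("pics/topA.png",cv2.resize(np.vstack([im[110:270,190:390]]),None,fx=3.7,fy=3.7,interpolation=cv2.INTER_CUBIC)[:,:,::-1])
cv2.imwrite("pics/topB.png",cv2.resize(im[215:290,390:550],None,fx=5,fy=5,interpolation=cv2.INTER_CUBIC)[:,:,::-1])
E
```

```text
(407, 258) [  8 160 140]
(470, 247) [  8 181  55]
(470, 262) [  8 186  48]
(520, 238) [  7 170  54]
(515, 247) [  9 204  50]
(425, 270) [  8 169 110]
(255, 150) [ 17  93 208]
(350, 190) [ 17  94 185]
(500, 255) [ 18  99 155]
(285, 128) [74 97 92]
(285, 152) [ 74 104  32]
(215, 245) [ 21 162 211]
(272, 182) [ 47  10 174]
(300, 182) [ 53   6 169]
```

View pics/topA.png

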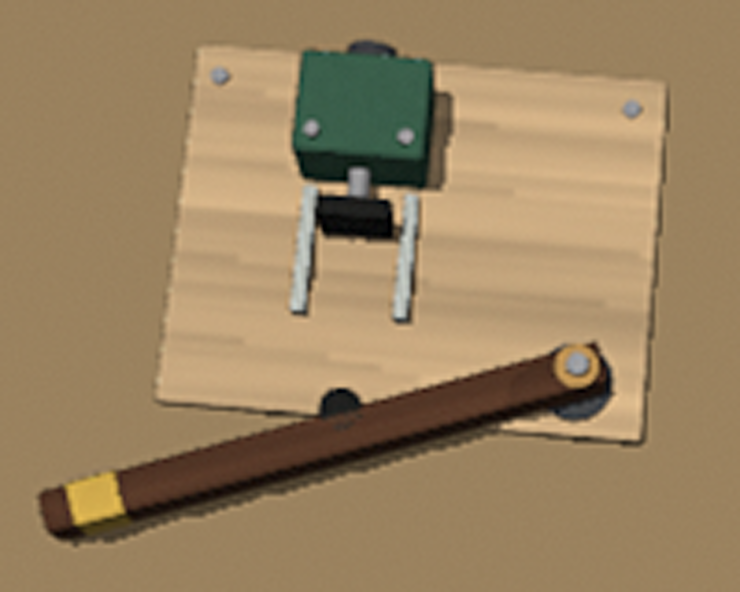

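View pics/topB.png

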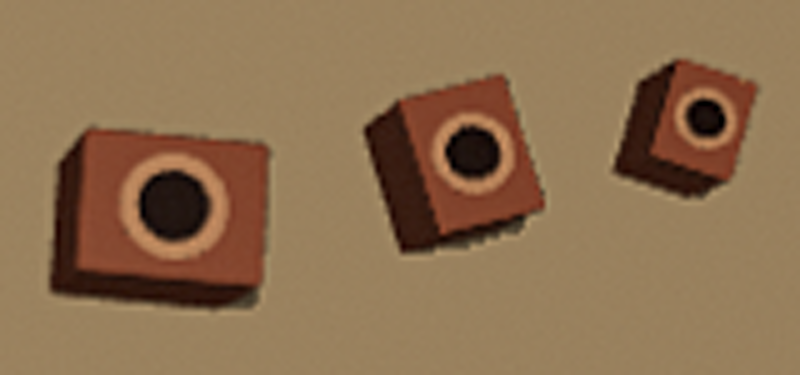

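The crops show the plate with its corners, rails, bar and yellow patch; the middle block's top face is at about top-image (486,246). It is the middle of the three sizes.

```bash
python3 - <<'E'
from h import *
im=eyes.capture("top"); H,S,V=cv2.split(cv2.cvtColor(im,cv2.COLOR_RGB2HSV))
m=(H<13)&(S>125)&(V>75)
for c in blobs(m,80):
    x,y=c.mean(0)
    if 395<x<550 and 220<y<285:
        for z in(.06,): print("block",c.mean(0).round(1),z,np.round(np.r_[rect(cast("top",cv2.convexHull(c)[:,0],z))[0],rect(cast("top",c,z))[1],rect(cast("top",c,z))[2]],1))
s=np.array([[198,46],[667,83],[642,441],[157,402]])/3.7+[190,110]-.5
W=cast("top",s,.012)
J=np.array([[185,105],[185,-170],[-30,-170],[-30,105]])/1e3
def fit(J,W):
    jc,wc=J.mean(0),W.mean(0);U,_,Vt=np.linalg.svd((J-jc).T@(W-wc));Q=Vt.T@U.T
    return Q,wc-Q@jc
Q,t=fit(J,W); print("jig",t,np.degrees(np.arctan2(Q[1,0],Q[0,0])),"res",(1e3*(J@Q.T+t-W)).round(1).tolist())
def tj(w): return (1e3*(w-t)@Q).round(1).tolist()
p=lambda a:np.array(a)/3.7+[190,110]-.5
print("rails ends",tj(cast("top",p([[299,312],[402,320],[311,190],[412,198]]),.024)))
print("head top",tj(cast("top",p([[306,52],[433,62],[424,160],[298,150]]),.067)))
print("pivot",tj(cast("top",p([[577,363]]),.055)),"yellow top",tj(cast("top",p([[66,483],[115,472],[124,514],[77,526]]),.05)), cast("top",p([[95,499]]),.05))
print("pad top -x edge",tj(cast("top",p([[320,225],[390,236]]),.058)))
E
```

```text
block [424. 256.] 0.06 [ 545.1 -253.4   73.1   56.8   86.1]
block [483.8 245.3] 0.06 [ 568.8 -370.8   55.    43.5   16.1]
block [530.3 238.4] 0.06 [ 584.7 -461.7   32.2   41.5   71.4]
jig [0.64623431 0.03026417] -3.3985991411660312 res [[0.5, 0.3], [1.2, -0.9], [-0.9, -0.5], [-0.8, 1.1]]
rails ends [[26.3, 28.1], [26.4, -30.0], [98.3, 28.6], [98.2, -29.1]]
head top [[163.0, 33.7], [162.8, -36.9], [105.8, -37.0], [105.9, 32.3]]
pivot [[1.7, -129.2]] yellow top [[-85.9, 140.0], [-77.8, 114.4], [-100.2, 106.8], [-108.7, 131.1]] [[0.5603702  0.15890131]]
pad top -x edge [[67.1, 17.1], [64.0, -21.7]]
```

```bash
cat >> h.py <<'E'
def go(x,y,z,yaw):
    "shares (x,y,z,turn) from the present pose to a world target, tool down"
    T=pose(); d=T[:3,:3].T@(np.array([x,y,z])-T[:3,3])/.25
    a=r.get_state()["eef_rot"][2]; t=-((yaw-a+90)%180-90)/60
    print("go",d.round(3),"turn",round(t,3),"rows",round(np.linalg.norm(d)*.25/.0417,1),abs(t)*60/7.16)
E
python3 -c "
from h import *
go(.5688,-.3708,.187,-163.9)"
```

```text
go [-1.443  0.398  0.002] turn 0.145 rows 9.0 1.214324508150089
```

Emit:
step_arm --pt "-0.72 0.2 0 0.145 75" --pt "-0.72 0.2 0 0.145 75" --pt "-0.72 0.2 0 0.145 75" --pt "-0.72 0.2 0 0.145 75" --pt "-0.72 0.2 0 0.145 75" --pt "-0.72 0.2 0 0.145 75"

```text
time_s: 0.7
tcp_pos: [0.4288, -0.489, 0.1879]
eef_rot: [180.0, 0.0, -163.7]
contact_force: [0.6, -0.4, 1.1]
gripper_width: 0.075
gripper_force: 0.0
```

```bash
python3 -c "
from h import *
print(r.get_state()['tcp_pos'],r.get_state()['eef_rot'])
go(.5688,-.3708,.187,-163.9)"
```

```text
[ 0.42884346 -0.48897449  0.18789952] [ 1.79988096e+02  3.28500179e-02 -1.63672393e+02]
go [-0.67   0.296  0.004] turn 0.004 rows 4.4 0.03178865791295795
```

Emit:
step_arm --pt "-0.67 0.296 0 0 75" --pt "-0.67 0.296 0 0 75" --pt "-0.67 0.296 0 0 75" --pt "-0.67 0.296 0 0 75" --pt "-0.67 0.296 0 0 75" --pt "-0.67 0.296 0 0 75" --pt "-0.67 0.296 0 0 75"

```text
time_s: 1.28
tcp_pos: [0.5663, -0.3736, 0.1874]
eef_rot: [180.0, -0.1, -163.8]
contact_force: [-0.1, -0.5, 0.9]
gripper_width: 0.0748
gripper_force: 0.0
```

```bash
python3 - <<'E'
from h import *
T=pose(); im=eyes.capture("wrist"); cv2.imwrite("pics/w1.png",im[:,:,::-1])
H,S,V=cv2.split(cv2.cvtColor(im,cv2.COLOR_RGB2HSV))
m=(H<13)&(S>125)&(V>75)
print(proj("wrist",[.5688,-.3708,.06],T))
for c in blobs(m,800): 
    q=rect(cast("wrist",c,.06,T)); print(c.mean(0),np.round(np.r_[q[0],q[1],q[2]],1))
E
```

```text
[[319.57390563 220.29154866]]
[318.18951613 215.43548387] [ 565.4 -372.9   61.5   42.8   16.2]
[468.13939394 227.35757576] [ 543.2 -254.7   97.2   61.3   85.7]
[202.48876404 199.46067416] [ 579.3 -462.7   32.3   49.1   71.8]
```

View pics/w1.png

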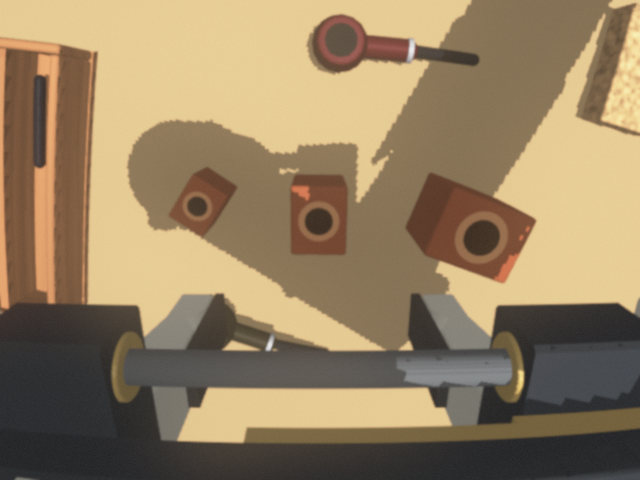

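The wrist view shows the middle block at (318,221), aligned with the jaws, within 1 mm of the prediction; its neighbours are clear of the fingers.

```bash
python3 -c "
from h import *
go(.5685,-.3707,.026,-163.9)"
```

```text
go [-0.016  0.011  0.647] turn 0.001 rows 3.9 0.004251277728325496
```

Emit:
step_arm --pt "-0.012 0.012 0.16 0 75" --pt "-0.012 0.012 0.3 0 75" --pt "-0.012 0.012 0.43 0 75" --pt "-0.012 0.012 0.53 0 75" --pt "-0.012 0.012 0.6 0 75" --pt "-0.012 0.012 0.645 0 75" --pt "-0.012 0.012 0.645 0 75" --pt "-0.012 0.012 0.645 0 30" --pt "-0.012 0.012 0.645 0 30" --pt "-0.012 0.012 0.645 0 30" --pt "-0.012 0.012 0.645 0 30" --pt "-0.012 0.012 0.645 0 30" --newtons 25

```text
time_s: 2.33
tcp_pos: [0.5685, -0.3708, 0.028]
eef_rot: [-179.9, 0.1, -163.9]
contact_force: [0.0, -0.1, 1.1]
gripper_width: 0.0475
gripper_force: 0.0
```

Emit:
step_arm --pt "0 0 0 0 30" --pt "0 0 0 0 30" --pt "0 0 -0.1 0 30" --pt "0 0 -0.25 0 30" --pt "0 0 -0.4 0 30" --pt "0 0 -0.5 0 30" --pt "0 0 -0.5 0 30"

```text
time_s: 2.92
tcp_pos: [0.5711, -0.3724, 0.1593]
eef_rot: [-179.6, 0.4, -163.8]
contact_force: [1.2, 0.1, 0.9]
gripper_width: 0.0302
gripper_force: 0.0
```

```bash
python3 -c "
from h import *
go(.684,.0276,.15,-183.4)"
```

```text
go [-0.879  1.411  0.033] turn 0.326 rows 10.0 2.7318988747861837
```

The jaws closed to 30 mm, so the block is not held. Looking.

```bash
python3 - <<'E'
from h import *
T=pose(); im=eyes.capture("wrist"); cv2.imwrite("pics/w2.png",im[:,:,::-1])
im=eyes.capture("top"); H,S,V=cv2.split(cv2.cvtColor(im,cv2.COLOR_RGB2HSV))
m=(H<13)&(S>125)&(V>75)
for c in blobs(m,60):
    x,y=c.mean(0)
    if 395<x<560 and 200<y<300: print(c.mean(0)); print(rect(cast("top",c,.06)))
s=r.get_state();print(s)
E
```

```text
[531.17073171 245.09756098]
((569.4524536132812, -462.8020324707031), (18.1295166015625, 32.60463333129883), 14.432576179504395)
{'time_s': 3.0167, 'joints': array([-1.66909337e+01,  2.20083502e+01, -1.69843821e+00, -7.97903855e-03,
       -6.61134179e+01, -5.72055481e+01]), 'qd': array([ 0.05911039,  1.87884553, -2.3621622 , -0.6861892 ,  0.47866734,
       -0.02735245]), 'joint_torque': array([-1.36766885e-02, -6.18829465e+01,  3.01928937e+01,  7.28831381e+00,
       -1.28244655e-01,  2.82315094e-03]), 'tcp_pos': array([ 0.5687114 , -0.3707045 ,  0.15360427]), 'eef_rot': array([-1.79908760e+02,  1.55094758e-01, -1.63899578e+02]), 'contact_force': array([-0.50933856,  0.37961868, -1.10195497]), 'moment': array([ 0.0970198 , -0.00789256,  0.00647397]), 'gripper_force': 0.0, 'gripper_width': 0.030144871994209562}
```

View pics/w2.png

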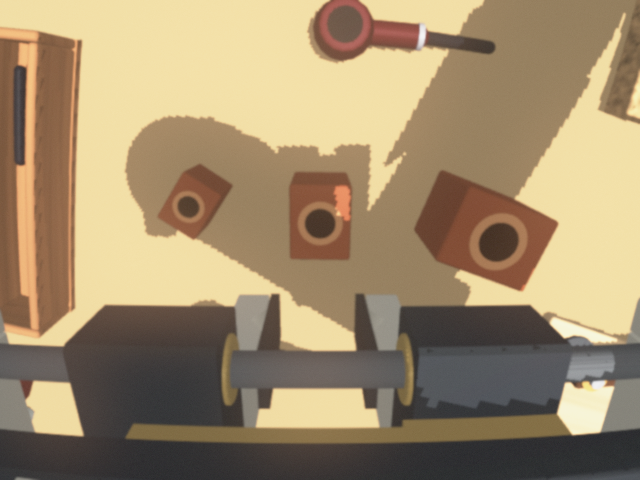

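The middle block (hole at (320,221)) is still standing, aligned with the jaws; it apparently slipped because I lifted before the grip had built up. Going down again, and checking the grip before lifting.

```bash
python3 - <<'E'
from h import *
T=pose(); im=eyes.capture("wrist")
V=cv2.cvtColor(im,cv2.COLOR_RGB2HSV)[:,:,2]
sub=(V[190:250,295:345]<45)
for c in blobs(sub,100): print("hole",c.mean(0)+[295,190],cast("wrist",c.mean(0)+[295,190],.06,T))
H,S,_=cv2.split(cv2.cvtColor(im,cv2.COLOR_RGB2HSV))
for c in blobs((H<13)&(S>120)&(V>40),800): print(c.min(0),c.max(0))
print(proj("wrist",[.5688,-.3708,.06],T))
go(.5688,-.3708,.022,-163.9)
E
```

```text
[285 177] [348 264]
[413 175] [556 295]
[152 169] [225 243]
[312   0] [414  57]
[[317.18206904 227.63463884]]
go [-0.003 -0.003  0.52 ] turn -0.0 rows 3.1 0.0011596148806212664
```

Emit:
step_arm --pt "0 0 0 0 75" --pt "0 0 0 0 75" --pt "0 0 0 0 75" --pt "0 0 0 0 75" --pt "0 0 0 0 75" --pt "0 0 0 0 75" --pt "0 0 0 0 75" --pt "0 0 0 0 75" --pt "0 0 0 0 75"

```text
time_s: 3.82
tcp_pos: [0.568, -0.3706, 0.1518]
eef_rot: [-180.0, -0.0, -163.9]
contact_force: [-0.5, -0.2, 0.5]
gripper_width: 0.0745
gripper_force: 0.0
```

Emit:
step_arm --pt "0 0 0.15 0 75" --pt "0 0 0.28 0 75" --pt "0 0 0.4 0 75" --pt "0 0 0.47 0 75" --pt "0 0 0.505 0 75" --pt "0 0 0.505 0 75" --pt "0 0 0.505 0 75"

```text
time_s: 4.4
tcp_pos: [0.5684, -0.3709, 0.0262]
eef_rot: [-180.0, 0.0, -163.9]
contact_force: [0.3, 0.6, 0.7]
gripper_width: 0.0748
gripper_force: 0.0
```

Emit:
step_arm --pt "0 0 0 0 36" --pt "0 0 0 0 36" --pt "0 0 0 0 36" --pt "0 0 0 0 36" --pt "0 0 0 0 36" --pt "0 0 0 0 36" --pt "0 0 0 0 36" --pt "0 0 0 0 36" --pt "0 0 0 0 36" --pt "0 0 0 0 36" --pt "0 0 0 0 36" --pt "0 0 0 0 36" --newtons 40

```text
time_s: 5.4
tcp_pos: [0.568, -0.3706, 0.0255]
eef_rot: [180.0, -0.0, -163.9]
contact_force: [-1.1, -0.3, -0.3]
gripper_width: 0.0361
gripper_force: 0.0
```

```bash
python3 - <<'E'
from h import *
s=r.get_state();print(s["gripper_width"],s["gripper_force"],s["contact_force"],s["tcp_pos"])
a=eyes.capture("wrist");b=eyes.capture("scene")
cv2.imwrite("pics/g1.png",np.hstack([cv2.resize(a,(400,300)),cv2.resize(b[220:400,120:360],(400,300))])[:,:,::-1])
E
```

```text
0.036055029266080035 0.0 [-1.07400046 -0.32673774 -0.29935218] [ 0.56798403 -0.37059912  0.02551867]
```

View pics/g1.png

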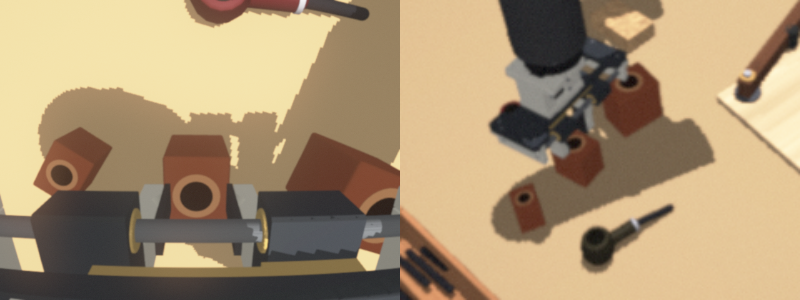

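```bash
python3 - <<'E'
from h import *
a=eyes.capture("wrist");b=eyes.capture("scene")
A=cv2.resize(a[200:440,200:480],(560,480))[:, 80:480]; B=cv2.resize(b[265:345,175:241],(396,480),interpolation=cv2.INTER_CUBIC)
cv2.imwrite("pics/g2.png",cv2.convertScaleAbs(np.hstack([A,B])[:,:,::-1],alpha=1.6))
T=pose();print("tcp in wrist",proj("wrist",T[:3,3],T),"scene",proj("scene",T[:3,3]), proj("scene",T[:3,3]+[0,0,.035]), "blk top",proj("scene",[.5688,-.3708,.06]))
E
```

```text
tcp in wrist [[317.17959546 279.03156419]] scene [[225.77643652 314.05252325]] [[223.5226493  304.60615331]] blk top [[223.70846552 304.98988969]]
```

View pics/g2.png

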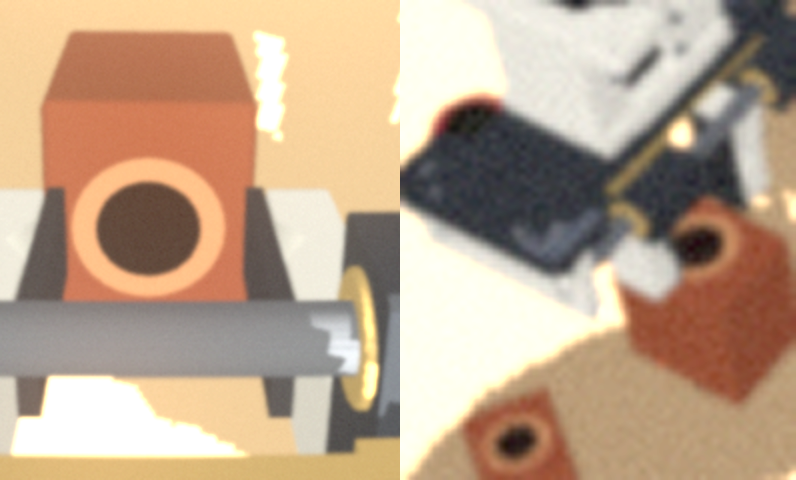

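Crops: the pads (inner edges at crop x 66 and 246) overlap the block's top face; the fingertips are at or above the block's top, about 36 mm short of the reported TCP. I'll check with the scene camera, then open and go lower under force watch.

```bash
python3 - <<'E'
from h import *
for z in(.026,.045,.062,.07): print(z,proj("scene",[.5745,-.3925,z]).round(1))
s=r.get_state();print(s["joints"],s["contact_force"])
E
```

```text
0.026 [[219.7 320.7]]
0.045 [[218.4 315.6]]
0.062 [[217.2 310.9]]
0.07 [[216.7 308.7]]
[-1.66992462e+01  2.83575775e+01 -9.75107882e+00  8.72046569e-04
 -5.18913888e+01 -5.72059560e+01] [-0.4259528  -0.05476727 -0.40874466]
```

Emit:
step_arm --pt "0 0 -0.12 0 75" --pt "0 0 -0.12 0 75" --pt "0 0 -0.12 0 75" --pt "0 0 -0.12 0 75" --pt "0 0 -0.12 0 75" --pt "0 0 -0.12 0 75" --pt "0 0 -0.12 0 75" --pt "0 0 -0.06 0 75" --pt "0 0 0 0 75" --pt "0 0 0.03 0 75" --pt "0 0 0.06 0 75" --pt "0 0 0.06 0 75"

```text
time_s: 6.6
tcp_pos: [0.5669, -0.3702, 0.0087]
eef_rot: [179.9, -0.1, -163.9]
contact_force: [-0.3, 0.3, -1.6]
gripper_width: 0.0748
gripper_force: 0.0
```

The scene camera puts the tip at about z = 0.06 as well, confirming the short fingers. Lowering a little more and closing.

Emit:
step_arm --pt "0 0 0.015 0 75" --pt "0 0 0.03 0 75" --pt "0 0 0.03 0 75" --pt "0 0 0.03 0 75"

```text
time_s: 6.93
tcp_pos: [0.5681, -0.3707, 0.0033]
eef_rot: [-180.0, 0.0, -163.9]
contact_force: [-0.4, 0.1, -0.0]
gripper_width: 0.075
gripper_force: 0.0
```

Emit:
step_arm --pt "0 0 0 0 36" --pt "0 0 0 0 36" --pt "0 0 0 0 36" --pt "0 0 0 0 36" --pt "0 0 0 0 36" --pt "0 0 0 0 36" --pt "0 0 0 0 36" --pt "0 0 0 0 36" --pt "0 0 0 0 36" --pt "0 0 0 0 36" --pt "0 0 0 0 36" --pt "0 0 0 0 36" --newtons 35

```text
time_s: 7.93
tcp_pos: [0.5682, -0.3707, 0.0033]
eef_rot: [-180.0, 0.0, -163.9]
contact_force: [0.8, -0.9, 1.2]
gripper_width: 0.0438
gripper_force: 35.0
```

Emit:
step_arm --pt "0 0 -0.08 0 36" --pt "0 0 -0.2 0 36" --pt "0 0 -0.35 0 36" --pt "0 0 -0.5 0 36" --pt "0 0 -0.55 0 36" --pt "0 0 -0.55 0 36" --pt "0 0 -0.55 0 36"

```text
time_s: 8.52
tcp_pos: [0.5681, -0.3703, 0.141]
eef_rot: [-180.0, 0.1, -163.9]
contact_force: [-0.3, -0.6, -1.7]
gripper_width: 0.0435
gripper_force: 35.0
```

```bash
python3 -c "
from h import *
s=r.get_state();print(s['gripper_width'],s['gripper_force'])
go(.682,.0276,.14,-183.4)"
```

```text
0.043516957137620105 34.98784124851227
go [-0.879  1.403  0.005] turn 0.325 rows 9.9 2.721391679300938
```

Held. Carrying it over in two calls.

Emit:
step_arm --pt "-0.06 0.1 0 0.1 36" --pt "-0.15 0.22 0 0.2 36" --pt "-0.22 0.35 0 0.325 36" --pt "-0.3 0.48 0 0.325 36" --pt "-0.38 0.61 0 0.325 36" --pt "-0.46 0.74 0 0.325 36" --pt "-0.52 0.84 0 0.325 36" --pt "-0.56 0.9 0 0.325 36" --pt "-0.56 0.9 0 0.325 36" --pt "-0.56 0.9 0 0.325 36"

```text
time_s: 9.35
tcp_pos: [0.6391, -0.1143, 0.1384]
eef_rot: [-180.0, -0.2, 176.7]
contact_force: [-0.8, -0.2, -0.8]
gripper_width: 0.0436
gripper_force: 35.0
```

```bash
python3 -c "
from h import *
go(.682,.0276,.14,-183.4)"
```

```text
go [-0.139  0.577 -0.007] turn 0.002 rows 3.6 0.014898559581792137
```

```bash
python3 - <<'E'
from h import *
T=pose();c,s=np.cos(np.radians(-3.4)),np.sin(np.radians(-3.4));Q=np.array([[c,-s],[s,c]])
J=np.array([[.026,.0285],[.026,-.0285],[.1,.0285],[.1,-.0285],[-.03,0]])
W=np.c_[J@Q.T+[.6462,.0303],np.full(5,.024)]
print(proj("wrist",W,T).round())
T2=T.copy();T2[:3,3]+=T[:3,:3]@[-.0,.0,-.03];print(proj("wrist",W,T2).round())
T2=T.copy();T2[:3,3]+=T[:3,:3]@[.08,.08,-.03];print(proj("wrist",W,T2).round())
E
```

```text
[[537. 252.]
 [467. 252.]
 [523. 336.]
 [457. 337.]
 [512. 181.]]
[[521. 241.]
 [456. 241.]
 [509. 319.]
 [447. 320.]
 [496. 175.]]
[[421. 326.]
 [358. 326.]
 [415. 395.]
 [355. 395.]
 [393. 268.]]
```

```bash
python3 - <<'E'
from h import *
T=pose();im=eyes.capture("wrist");cv2.imwrite("pics/w3.png",cv2.resize(im[140:380,400:640],(600,600))[:,:,::-1])
H,S,V=cv2.split(cv2.cvtColor(im,cv2.COLOR_RGB2HSV)); 
m=(S<40)&(V>130);m[:,:420]=0
c,s=np.cos(np.radians(-3.4)),np.sin(np.radians(-3.4));Q=np.array([[c,-s],[s,c]])
for b in blobs(m,40):
    q=cv2.boxPoints(cv2.minAreaRect(b.astype(np.float32)));print(b.min(0),b.max(0),(1e3*(cast("wrist",q,.024,T)-[.6462,.0303])@Q).round(1).tolist())
E
```

```text
[420 313] [426 346] [[108.2, -59.2], [77.8, -61.8], [77.8, -56.8], [108.3, -54.1]]
[524 252] [542 305] [[70.5, 21.0], [25.1, 21.3], [27.1, 33.6], [72.8, 33.8]]
[455 252] [472 306] [[71.2, -35.2], [25.2, -35.0], [26.4, -24.4], [72.7, -24.1]]
```

View pics/w3.png

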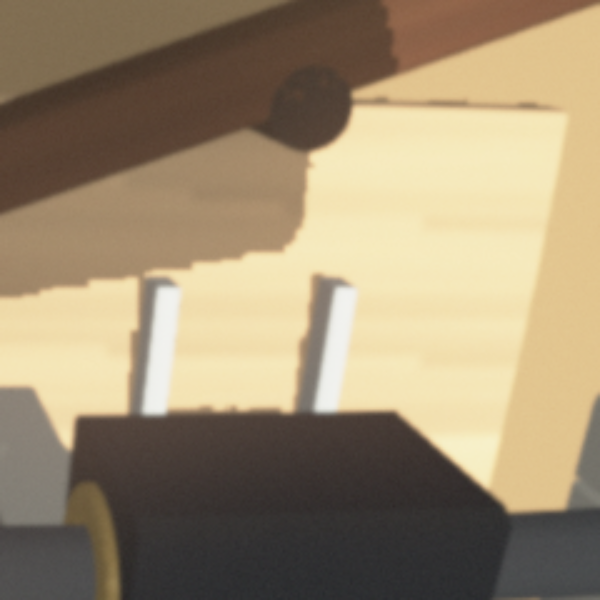

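```bash
python3 - <<'E'
from h import *
T=pose();p=np.array([[158,285],[180,287],[333,285],[356,288],[142,412],[167,412],[313,412],[339,412]])/2.5+[400,140]-.3
c,s=np.cos(np.radians(-3.4)),np.sin(np.radians(-3.4));Q=np.array([[c,-s],[s,c]])
print((1e3*(cast("wrist",p,.024,T)-[.6462,.0303])@Q).round(1).tolist())
n=np.array([.036,-.0005])@Q.T+[.6462,.0303];print(n);go(*n,.14,-183.4)
E
```

```text
[[27.4, -32.9], [28.1, -25.8], [27.5, 24.1], [28.5, 32.0], [70.7, -33.4], [70.8, -25.1], [71.5, 24.4], [71.6, 33.4]]
[0.68210698 0.02766585]
go [-0.139  0.581 -0.006] turn 0.001 rows 3.6 0.006030860083175267
```

Emit:
step_arm --pt "-0.02 0.1 0 0 36" --pt "-0.06 0.25 0 0 36" --pt "-0.1 0.4 0 0 36" --pt "-0.12 0.52 0 0 36" --pt "-0.141 0.58 0 0 36" --pt "-0.141 0.58 0 0 36" --pt "-0.141 0.58 0 0 36" --pt "-0.141 0.58 0 0 36"

```text
time_s: 10.07
tcp_pos: [0.6833, 0.0256, 0.1399]
eef_rot: [-180.0, -0.1, 176.5]
contact_force: [0.3, -0.6, -1.1]
gripper_width: 0.0438
gripper_force: 35.0
```

```bash
python3 -c "
from h import *
print(r.get_state()['tcp_pos'],r.get_state()['eef_rot'])
go(.6826,.0276,.0175,-183.4)"
```

```text
[0.68326683 0.02562978 0.13986837] [-1.79972082e+02 -7.93286239e-02  1.76532682e+02]
go [0.002 0.008 0.489] turn -0.001 rows 2.9 0.009401949428144674
```

Emit:
step_arm --pt "0 0.004 0.1 0 36" --pt "0 0.004 0.2 0 36" --pt "0 0.004 0.3 0 36" --pt "0 0.004 0.35 0 36" --pt "0 0.004 0.38 0 36" --pt "0 0.004 0.38 0 36" --pt "0 0.004 0.38 0 36" --pt "0 0.004 0.38 0 36"

```text
time_s: 10.73
tcp_pos: [0.6851, 0.0279, 0.0472]
eef_rot: [180.0, 0.1, 176.6]
contact_force: [-0.6, -0.9, -1.4]
gripper_width: 0.0438
gripper_force: 35.0
```

```bash
python3 -c "
from h import *
print(r.get_state()['tcp_pos'],r.get_state()['eef_rot'])
go(.6826,.0276,.017,-183.4)"
```

```text
[0.68507336 0.02791743 0.04720121] [1.79973066e+02 1.30587625e-01 1.76593330e+02]
go [ 0.01  -0.002  0.121] turn -0.0 rows 0.7 0.0009315805134100725
```

Emit:
step_arm --pt "0.008 0 0.02 0 36" --pt "0.008 0 0.04 0 36" --pt "0.008 0 0.06 0 36" --pt "0.008 0 0.08 0 36" --pt "0.008 0 0.1 0 36" --pt "0.008 0 0.115 0 36" --pt "0.008 0 0.12 0 36" --pt "0.008 0 0.125 0 36" --pt "0.008 0 0.125 0 36"

```text
time_s: 11.48
tcp_pos: [0.6817, 0.0281, 0.0152]
eef_rot: [-180.0, -0.0, 176.6]
contact_force: [-5.4, 0.6, 7.3]
gripper_width: 0.0435
gripper_force: 35.0
```

```bash
python3 -c "
from h import *
s=r.get_state();print(s['tcp_pos'],s['eef_rot'],s['contact_force'],s['moment'],s['gripper_width'])
go(.6826,.0276,.0153,-183.4)"
```

```text
[0.68174978 0.02806872 0.01524364] [-1.79975487e+02 -1.20219663e-02  1.76628298e+02] [-5.4335796   0.62243907  7.3055954 ] [0.15932091 1.59012271 0.04899784] 0.04350938022886873
go [-0.004 -0.002 -0.   ] turn 0.0 rows 0.0 0.003952259589053285
```

The floor contact comes at the expected height, so the block is seated between the rails. Releasing and rising.

Emit:
step_arm --pt "0 0 -0.002 0 46" --pt "0 0 -0.002 0 50" --pt "0 0 -0.002 0 60" --pt "0 0 -0.002 0 70" --pt "0 0 -0.002 0 70" --pt "0 0 -0.002 0 70" --pt "0 0 -0.1 0 70" --pt "0 0 -0.25 0 70" --pt "0 0 -0.4 0 70" --pt "0 0 -0.55 0 70" --pt "0 0 -0.55 0 70" --pt "0 0 -0.55 0 70"

```text
time_s: 12.48
tcp_pos: [0.6837, 0.0286, 0.1552]
eef_rot: [179.9, 0.3, 176.6]
contact_force: [0.1, 0.3, -1.0]
gripper_width: 0.0699
gripper_force: 0.0
```

```bash
cat > look.py <<'E'
from h import *
c,s=np.cos(np.radians(-3.4)),np.sin(np.radians(-3.4));Q=np.array([[c,-s],[s,c]]);t=np.array([.6462,.0303])
def tj(w): return (1e3*(w-t)@Q).round(1)
def yellow():
    im=eyes.capture("top"); H,S,V=cv2.split(cv2.cvtColor(im,cv2.COLOR_RGB2HSV))
    m=(H>17)&(H<28)&(S>145)&(V>130); m[:180]=0; m[280:]=0; m[:,:180]=0; m[:,330:]=0
    b=max(blobs(m,20),key=len,default=None)
    if b is None: return im,None
    M=cv2.moments(b);p=cast("top",[M["m10"]/M["m00"],M["m01"]/M["m00"]],.05)[0]; return im,p
def red(im):
    H,S,V=cv2.split(cv2.cvtColor(im,cv2.COLOR_RGB2HSV));m=(H<13)&(S>125)&(V>75);m[:120]=0;m[240:]=0;m[:,:250]=0;m[:,335:]=0
    for b in blobs(m,60): q=rect(cast("top",b,.072)); print("red",b.mean(0).round(),tj(np.array(q[0])/1e3),np.round(q[1],1),round(q[2],1))
E
python3 - <<'E'
from look import *
im,p=yellow();print("yellow",p,tj(p));red(im)
a=np.arctan2(-(tj(p)[0]),tj(p)[1]+130);print("bar ang",a)
cv2.imwrite("pics/last.png",cv2.resize(im[110:270,190:390],None,fx=3.7,fy=3.7)[:,:,::-1])
go(.5,.2,.2,-183.4)
E
```

```text
yellow [0.55815948 0.16000718] [-95.6 124.3]
red [305. 221.] [-35.5 -51.4] [ 19.8 123.2] 17.1
red [283. 184.] [35.1 -0.8] [41.9 53.8] 86.3
bar ang 0.35958921222114076
go [ 0.768  0.642 -0.19 ] turn -0.0 rows 6.1 0.001495921741166718
```

The block measures at jig (35.1, -0.8), aligned, in the nest. Next I push the bar with shut fingers from behind, near its yellow end.

```bash
cat >> look.py <<'E'
def J(x,y): return np.array([x,y])/1e3@Q.T+t
E
python3 - <<'E'
from look import *
p=lambda a:np.array(a)/3.7+[190,110]-.5
print("pad face",tj(cast("top",p([[320,225],[390,236]]),.018)).tolist(),"pipe_b",cast("top",[[82,307],[148,292]],.02).round(3).tolist())
go(*J(-146,115),.155,-183.4)
E
```

```text
pad face [[80.0, 22.1], [76.7, -18.2]] pipe_b [[0.433, 0.423], [0.465, 0.294]]
go [ 0.729  0.459 -0.01 ] turn -0.0 rows 5.2 0.001495921741166718
```

Emit:
step_arm --pt "0.1 0.06 -0.03 0 0" --pt "0.25 0.15 -0.03 0 0" --pt "0.4 0.25 -0.03 0 0" --pt "0.55 0.35 -0.03 0 0" --pt "0.67 0.42 -0.03 0 0" --pt "0.73 0.46 -0.03 0 0" --pt "0.73 0.46 -0.03 0 0" --pt "0.73 0.46 0.1 0 0" --pt "0.73 0.46 0.2 0 0" --pt "0.73 0.46 0.3 0 0" --pt "0.73 0.46 0.3 0 0" --pt "0.73 0.46 0.3 0 0"

```text
time_s: 13.53
tcp_pos: [0.5057, 0.1526, 0.0753]
eef_rot: [-179.8, -0.2, 176.6]
contact_force: [-0.1, -0.7, 0.7]
gripper_width: 0.0007
gripper_force: 0.0
```

```bash
python3 - <<'E'
from look import *
s=r.get_state();print(s["tcp_pos"],tj(s["tcp_pos"][:2]),s["gripper_width"],s["contact_force"]); go(*J(-146,115),-.003,-183.4)
E
```

```text
[0.5056796  0.15260153 0.07527544] [-147.5  113.8] 0.0007040951761251199 [-0.06058661 -0.72492542  0.6611295 ]
go [-0.007  0.006  0.313] turn -0.0 rows 1.9 0.0012828867429564971
```

Emit:
step_arm --pt "-0.005 0.004 0.1 0 0" --pt "-0.005 0.004 0.18 0 0" --pt "-0.005 0.004 0.24 0 0" --pt "-0.005 0.004 0.28 0 0" --pt "-0.005 0.004 0.292 0 0" --pt "-0.005 0.004 0.292 0 0" --pt "-0.005 0.004 0.292 0 0"

```text
time_s: 14.12
tcp_pos: [0.5087, 0.1551, 0.0048]
eef_rot: [180.0, 0.1, 176.6]
contact_force: [0.9, 0.2, -0.4]
gripper_width: 0.0007
gripper_force: 0.0
```

Emit:
step_arm --pt "-0.02 0 0 0 0" --pt "-0.04 0 0 0 0" --pt "-0.06 0 0 0 0" --pt "-0.08 0 0 0 0" --pt "-0.1 0 0 0 0" --pt "-0.12 0 0 0 0" --pt "-0.14 0 0 0 0" --pt "-0.16 0 0 0 0" --pt "-0.16 0 0 0 0"

```text
time_s: 14.87
tcp_pos: [0.5464, 0.1517, 0.0028]
eef_rot: [-179.9, -0.2, 176.6]
contact_force: [-4.8, 1.2, 0.3]
gripper_width: 0.0005
gripper_force: 2.3
```

```bash
cat > st.py <<'E'
from look import *
s=r.get_state();im,p=yellow();f=s["contact_force"][:2]@Q
print("tcp jig",tj(s["tcp_pos"][:2]),s["tcp_pos"][2].round(4),"F jig",f.round(1))
if p is not None: print("yellow",tj(p),"ang",np.arctan2(-tj(p)[0],tj(p)[1]+130).round(3))
red(im)
E
python3 st.py
```

```text
tcp jig [-106.8  115.3] 0.0028 F jig [-4.9  0.9]
red [298. 219.] [-35.5 -37.4] [ 21.2 151.1] 14.6
red [283. 184.] [36.  -1.5] [43.  56.4] 85.9
```

Emit:
step_arm --pt "-0.02 0.005 0 0 0" --pt "-0.04 0.01 0 0 0" --pt "-0.06 0.015 0 0 0" --pt "-0.08 0.02 0 0 0" --pt "-0.1 0.025 0 0 0" --pt "-0.12 0.03 0 0 0" --pt "-0.14 0.035 0 0 0" --pt "-0.16 0.04 0 0 0" --pt "-0.17 0.04 0 0 0" --pt "-0.18 0.04 0 0 0" --pt "-0.18 0.04 0 0 0"

```text
time_s: 15.83
tcp_pos: [0.5917, 0.1598, 0.0027]
eef_rot: [-180.0, -0.2, 176.6]
contact_force: [-6.1, 3.4, -0.5]
gripper_width: 0.0005
gripper_force: 2.7
```

```bash
python3 st.py
```

```text
tcp jig [-62. 126.] 0.0027 F jig [-6.3  3. ]
red [307. 212.] [-17.1 -52.4] [ 21.5 111. ] 5.1
red [283. 184.] [35.9 -1.4] [43.1 56.4] 86.3
```

Emit:
step_arm --pt "-0.01 0.002 0 0 0" --pt "-0.02 0.004 0 0 0" --pt "-0.03 0.006 0 0 0" --pt "-0.04 0.008 0 0 0" --pt "-0.05 0.008 0 0 0" --pt "-0.06 0.008 0 0 0" --pt "-0.07 0.008 0 0 0" --pt "-0.08 0.008 0 0 0" --pt "-0.08 0.008 0 0 0" --pt "-0.08 0.008 0 0 0"

```text
time_s: 16.72
tcp_pos: [0.6117, 0.1608, 0.0027]
eef_rot: [-180.0, -0.2, 176.6]
contact_force: [-5.7, 3.7, -1.6]
gripper_width: 0.0004
gripper_force: 2.8
```

```bash
cat > st.py <<'E'
from look import *
F=[];P=[]
for _ in range(6):
    s=r.get_state();F.append(s["contact_force"][:2]@Q);P.append(tj(s["tcp_pos"][:2]));im,p=yellow()
print("tcp jig",np.mean(P,0).round(1),"F jig",np.mean(F,0).round(1),np.std(F,0).round(1));red(im)
E
python3 st.py
```

```text
tcp jig [-42.1 128.2] F jig [-6.   4.2] [0.3 0.6]
red [308. 209.] [-11.6 -53.6] [ 20.3 106.5] 1.3
red [284. 181.] [42.5 -1.9] [42.7 56.4] 86.5
```

Emit:
step_arm --pt "-0.01 0 0 0 0" --pt "-0.02 0 0 0 0" --pt "-0.03 0 0 0 0" --pt "-0.03 0 0 0 0" --pt "-0.03 0 0 0 0"

```text
time_s: 17.43
tcp_pos: [0.6192, 0.1605, 0.0027]
eef_rot: [-180.0, -0.2, 176.6]
contact_force: [-6.0, 4.6, 0.1]
gripper_width: 0.0005
gripper_force: 3.0
```

```bash
python3 st.py
```

```text
tcp jig [-34.7 128.3] F jig [-5.9  4.6] [0.4 0.3]
red [309. 208.] [ -9.2 -54.5] [104.8  21.5] 89.5
red [284. 179.] [46.1 -2.3] [42.7 56.4] 86.5
```

Emit:
step_arm --pt "-0.01 0 0 0 0" --pt "-0.02 0 0 0 0" --pt "-0.02 0 0 0 0" --pt "-0.02 0 0 0 0"

```text
time_s: 18.07
tcp_pos: [0.6237, 0.1605, 0.0027]
eef_rot: [180.0, -0.2, 176.6]
contact_force: [-8.7, 7.5, 0.5]
gripper_width: 0.0004
gripper_force: 4.2
```

```bash
python3 st.py
```

```text
tcp jig [-30.2 128.7] F jig [-8.8  6.5] [0.2 0.4]
red [309. 208.] [ -8.  -54.5] [105.   21.6] 88.5
red [284. 178.] [48.1 -2.6] [42.9 56.5] 86.7
```

The force rose from a flat 6 N to 8.8 N over the last 4.5 mm of finger travel (2.3 mm at the nose), so the pad has been met near finger x = -34.7 and is about 2.2 mm in. One small step more.

Emit:
step_arm --pt "-0.004 0 0 0 0" --pt "-0.007 0 0 0 0" --pt "-0.007 0 0 0 0" --pt "-0.007 0 0 0 0"

```text
time_s: 18.7
tcp_pos: [0.6249, 0.1605, 0.0027]
eef_rot: [-180.0, -0.3, 176.6]
contact_force: [-10.3, 7.7, 3.0]
gripper_width: 0.0003
gripper_force: 5.4
```

```bash
python3 st.py
```

```text
tcp jig [-29.  128.7] F jig [-10.8   7.6] [0.2 0.3]
red [308. 207.] [ -7.7 -54.5] [105.2  21.6] 88.5
red [284. 178.] [48.6 -2.7] [42.8 56.4] 86.5
```

Compression is now about 3 mm (2.9 by travel, 3-3.7 by force). Backing off and rising.

Emit:
step_arm --pt "0.01 0 0 0 0" --pt "0.04 0 0 0 0" --pt "0.1 0 0 0 0" --pt "0.2 0 0 0 0" --pt "0.28 0 0 0 0" --pt "0.28 0 -0.1 0 0" --pt "0.28 0 -0.25 0 0" --pt "0.28 0 -0.4 0 0" --pt "0.4 0 -0.5 0 0" --pt "0.5 0 -0.55 0 0" --pt "0.5 0 -0.55 0 0" --pt "0.5 0 -0.55 0 0"

```text
time_s: 20.0
tcp_pos: [0.5027, 0.1673, 0.1429]
eef_rot: [179.9, 0.2, 176.6]
contact_force: [1.3, -0.2, -0.2]
gripper_width: 0.0005
gripper_force: 0.0
```

```bash
python3 - <<'E'
from look import *
im,p=yellow();print("yellow",tj(p) if p is not None else None, np.arctan2(-tj(p)[0],tj(p)[1]+130) if p is not None else 0);red(im)
b=eyes.capture("scene")
A=cv2.resize(im[110:270,190:390],(500,400),interpolation=cv2.INTER_CUBIC);B=cv2.resize(b[190:340,300:412],(299,400),interpolation=cv2.INTER_CUBIC)
cv2.imwrite("pics/fin.png",np.hstack([A,B])[:,:,::-1])
E
```

```text
yellow [ -7.8 140.1] 0.028870169619295664
red [292. 206.] [ -8.5 -23.4] [167.4  21.5] 88.2
red [284. 178.] [48.7 -2.7] [42.8 56.3] 86.7
```

View pics/fin.png

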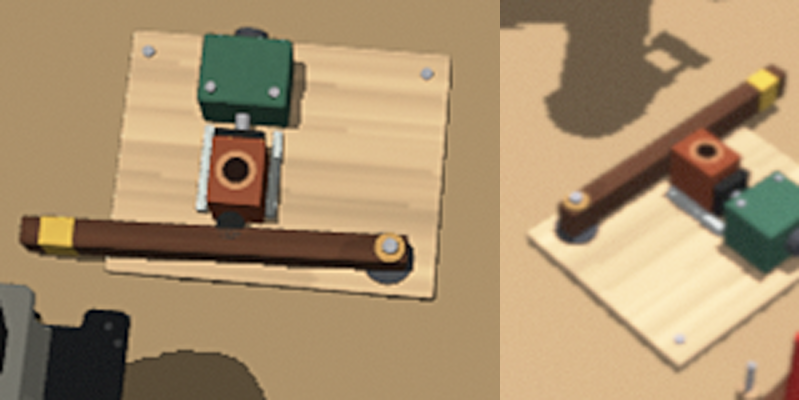

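The final view shows the block between the rails, with the nose behind it (crop (230,222)) and the pad on its far face. The bar stays closed at about 0.03 rad with the arm clear.

```bash
python3 -c "
from plant import workorder
print(workorder.close_job())"
```

```text
the job is handed in; nothing more can be done
None
```

The briar block is clamped drilled end up in the nest with the pad pressed back about 3 mm (2.9 mm from travel, up to 3.7 mm from force), no bystander was seen to be touched though I took no final check of them, and the job was handed in at about 20 s.

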